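# Fit the bayonet collar on the filter cell and hold it home

### The job

Slide the knurled collar out of the open end of its blue storage cradle (its flange sits under the two overhanging lips), put it flange down over the filter cell's spigot and turn it until its hidden keyways drop over the pins. Push it fully home against the spring and finish while still holding it pushed home; do not let go. Leave the beaker, the dish, the marker and the rubber stopper where they are.

Things in the scene. Friction and masses are not known exactly. Their poses are not given: they have to be found in the camera images.
- collar_mid (a point): Centre (24 mm above the underside) of the loose, upright, dark knurled collar: an open ring 54 mm wide, 48 mm high, 120 g, with a bright flange 68 mm wide, 4 mm thick at its underside; z up along its axis. Bore 32 mm. Grip across the knurl from above, fingertips at least 12 mm above the underside (clear of flange and cradle lips).
- collar_foot (a point): Centre of the collar's underside, flange side. Three keyways, 9 mm wide, 120 degrees apart, are cut inside the bore (out to radius 22 mm), open at the underside, covered by a lip at the top. Nothing on the outside shows where they are (at most a glimpse, looking aslant into the bore) and their bearing is not given: find them by turning.
- cradle: Fixed blue storage cradle, 94 mm (x) by 110 mm (y); origin at the centre of its underside, on the worktop, z up. x points from its open end to its closed end: the collar comes out towards -x. The collar's underside stands on its floor, 12 mm above the worktop. End stop at x = +42 mm, 21 mm high.
- cradle_mouth (a point): Point on the cradle's floor in the middle of its open end, where the white lips begin (x = -25 mm of the cradle). The lips cover the flange's sides from here inwards, undersides 19 mm and tops 23 mm above the worktop (3 mm play over the flange), 60 mm apart for the knurl. With its axis 35 mm or more outside this point the collar is free to be lifted.
- filter_cell: Fixed grey filter cell, origin at the centre of its underside, on the worktop; round base 100 mm wide, 20 mm high; a steel outlet nipple points along its x, reaching 83 mm from the axis, at most 15 mm high. On its upright axis stands an aluminium spigot 28 mm thick (the collar has 2 mm play all round on it).
- spigot_tip (a point): Centre of the top of the filter cell's spigot, on its axis, 66 mm above the worktop; the spigot tapers over its last 10 mm.
- pins (a point): Point on the spigot's axis level with the tops of its three brass pins, 42.5 mm above the worktop: 5 mm pins, 120 degrees apart, reaching 19.5 mm from the axis. The collar's underside rests on them until the keyways meet them (within about 6 degrees), after at most 120 degrees of turning either way; then it goes down: onto the spring seat at 26 mm, fully home at 20 mm.
- seat (a joint): Orange spring ring round the foot of the spigot, travel in m: 0 = up (no collar on it), 0.006 = pressed right down, collar fully home. The spring starts to give at 5 N and takes 12 N when right down; it pushes the collar up again when that is not held.
- beaker: Small glass beaker, 48 by 54 mm, 58 mm high, loose, standing to the right; origin at the centre of its underside. Leave it.
- dish: Clear petri dish, 69 mm in diameter, 17 mm high, loose, to the left; origin at the centre of its underside. Leave it.
- marker: Black marker, 119 mm long, 14 mm thick, lying loose near the front edge; origin under its centre. Leave it.
- stopper: Reddish-brown rubber stopper, 29 mm in diameter, 28 mm high, standing loose at the back; origin at the centre of its underside. Leave it.
Mind the look-alikes: they are no part of the job. Of the things that look like the cradle, the larger one is meant.

How it is judged:
By the outcome, as a careful person would: the job done as asked, in the order asked, and still so for the second after the job is handed in, while the arm keeps its last pose, push and grip.
It also fails if it takes over 64 s, if anything falls off the work surface, if the arm or the gripper's body presses on something with over 40 N, if the wrist force passes 120 N, or if a joint passes its speed limit or range.

### The arm

A 6-joint arm with a two-finger parallel gripper is mounted at the origin on a cart in front of the work surface, level with it; the furniture and walls round the work are solid. World frame = base frame: x ahead of the robot, y to its left, z up, the work surface at z = 0. Lengths are in m, angles in rad, forces in N, time in s.
With the tool pointing down it reaches from about 0.275 to 0.775 m from the base axis. Payload 14.6 kg.
Tool frame: the origin (TCP) lies between the finger pads; the fingertips stand 11 mm ahead of it and the grasp point (between the pads) lies 8 mm behind it; z points along the fingers, y is the line along which they close (so a half turn about z gives the same grasp; the last joint's range is limited). The gripper opens to 85 mm and grips with 20 to 120 N. Pads are 22 mm wide; open, the fingers measure 114 mm over their backs; the gripper's body (76 mm by 85 mm) begins 54 mm behind the grasp point. The pads swing forward as they close: fully open they stand 13 mm farther back than shut.
Start: joints at [1.07, 0.263, -0.048, 1.259, 0, 1.415], TCP at [0.178, 0.494, 0.242] pointing down, gripper open.
Joint ranges: [-2.65, 2.65], [-0.89, 1.7], [-1.18, 1.37], [-2.13, 2.11], [-1.35, 1.29], [-3.14, 3.14]. Speed limits (rad/s): [1.89, 1.89, 2.57, 2.79, 3.14, 3.14].

### API

Orientations are given as a 3x3 rotation matrix whose columns are the frame's x, y, z axes.
In Python, from station import arm gives the robot as it stands.
- The arm moves only by the shell command python3 -m jog 'ROWS' [OPENING]. ROWS is JSON, a list that holds one entry, the list of rows, each a list of 6 numbers: the shift along the tool's x, y, z as a fraction of full scale, then the turn, a rotation vector about the tool's x, y, z as a fraction of full scale. In form: [[[x, y, z, rx, ry, rz], ...]]. A call has 1 to 12 rows; each row shifts and turns the commanded pose from where the row before left it, along the tool's axes as they then stand; what a row does not reach is not made up. Full scale, the value 1, is 60 mm for a shift and 4 degrees for a turn. A row lasts 1/8 s, in which the tool goes at most 62.5 mm and 10.7 degrees, less where a joint would pass 70% of its speed; a pose out of reach is approached as far as the arm can. A call with a number of a shift or a turn outside -1 to 1 is refused whole. A call with a gripper value outside its range is refused whole. OPENING is the opening, from 0 (shut) to 1 (fully open), set as the call begins (- or left out, the last holds). The fingers move at their own pace and stop on an object; the grip force is fixed at half the most. Time passes only in rows, so rows that do not move let the fingers close. It gives the time, the measured TCP pose, the force, the opening and the grip force at its end, in the units of the state.
- arm.get_obs(): the state, without advancing time (a new reading comes with each control period).
- arm.get_image(name): name is "side" or "top"; returns a dict with "frame" (384x512x3 uint8, red, green, blue), "intrinsics" (3x3 intrinsics, pixels), "R" (3x3) and "t" (3): a world point X has camera coordinates R X + t. Camera axes: x right, y down, z forward; pixel columns grow to the right and rows downward; lengths in m; the calibration is good to about 2 mm. A picture is of the moment at which its call begins. There is no depth.
- arm.close_job(): hands the job in; it is judged then, once.
Trained networks look in a picture, given as the dict that the camera call returned (one of the last four; its "shot" number tells which), for a name from the list of things; names that differ only in an ending like _2 or _b are one class to them, and where a whole thing is asked for, a point or a joint stands for the part that bears it (a point fixed in the world has none). Each returns a list of dicts, best first, with "confidence" (0 to 1); they miss things now and then, are a little off and sometimes report something else, mostly with a low value. They report only what shows in the picture. A call takes as long as a camera call. They do not tell look-alikes from the thing itself.
- arm.recognise(picture, thing): "xyz" ([x, y, z] in m, in the coordinates of the camera as it stood for that picture, good to about 4 mm: the middle of the surface that is visible of it).
- arm.trace(picture, thing): "mask" (384x512 bool, what is visible of it).
The state is a dict: "time_s": time; "joint_positions": joint angles; "qvel": joint speeds; "joint_efforts": joint torques, N m; "ee_pos": TCP position; "eef_rot": TCP orientation; "wrist_force": force on the tool from outside, world axes, zero at the start; "torque": the same for the moment, N m; "finger_gap": finger opening in m; "grasp_force": force on a finger pad.
Only numpy, scipy, OpenCV 4.12 (cv2) and the standard library are available. Lean on these libraries where they do the work, as an engineer would, in place of code of your own. Each camera call takes 0.05 s, during which the arm holds its last target. There are 200 camera calls.

## Working session

There is one attempt and no reset: what is moved stays moved. The work goes in short steps, Python scripts to look and compute and a shell command to move; the robot and the scene stay as the last step left them, time stands still between calls to the robot, and variables do not carry over. Pictures are saved under pics/ and viewed, at most 10 in all, crops included, and the job is handed in when it is done.

```bash
mkdir -p pics; cat > h.py <<'E'
import numpy as np,cv2
from station import arm
def w(p,x): return np.array(p["R"]).T@(np.array(x)-np.array(p["t"]))
def save(p,n,crop=None,s=1):
    f=p["frame"][:,:,::-1]
    if crop: f=f[crop[1]:crop[3],crop[0]:crop[2]]
    cv2.imwrite("pics/"+n,cv2.resize(f,None,fx=s,fy=s,interpolation=cv2.INTER_CUBIC))
def px(p,X):
    c=np.array(p["R"])@np.array(X)+np.array(p["t"]); u=np.array(p["intrinsics"])@c; return u[:2]/u[2]
def ray(p,uv,z):
    R=np.array(p["R"]);o=-R.T@np.array(p["t"]);d=R.T@np.linalg.inv(np.array(p["intrinsics"]))@np.array([*uv,1.]);return o+d*(z-o[2])/d[2]
E
python3 - <<'E'
from h import *
np.set_printoptions(precision=3,suppress=True)
o=arm.get_obs();print(o)
for n in("top","side"):
    p=arm.get_image(n);save(p,n+"0.png",s=1.5)
    print(n,-np.array(p["R"]).T@np.array(p["t"]))
    for t in("collar_mid","cradle","filter_cell","spigot_tip","pins","beaker","dish","marker","stopper"):
        for d in arm.recognise(p,t): x=w(p,d["xyz"]);print(t,round(d["confidence"],2),x,px(p,x).round())
E
```

```text
{'time_s': 0.0, 'joint_positions': array([ 1.07 ,  0.264, -0.049,  1.259, -0.   ,  1.415]), 'qvel': array([-0.   , -0.   , -0.   ,  0.001, -0.001,  0.001]), 'joint_efforts': array([ -0.   , -63.762,  38.456,   0.014,  -0.   ,   0.   ]), 'ee_pos': array([0.178, 0.494, 0.242]), 'eef_rot': array([[-0.941,  0.339, -0.001],
       [ 0.339,  0.941, -0.001],
       [ 0.   , -0.001, -1.   ]]), 'wrist_force': array([ 0.01 , -0.709,  0.205]), 'torque': array([-0.004, -0.033,  0.023]), 'grasp_force': 0.0, 'finger_gap': 0.08530829638601878}
top [0.199 0.1   1.824]
collar_mid 0.5 [0.572 0.216 0.061] [192. 199.]
cradle 0.71 [0.523 0.07  0.011] [235. 202.]
cradle 0.68 [0.391 0.001 0.011] [263. 230.]
cradle 0.62 [0.585 0.205 0.024] [195. 197.]
filter_cell 0.91 [ 0.609 -0.203  0.023] [297. 159.]
filter_cell 0.19 [0.442 0.432 0.02 ] [146. 252.]
spigot_tip 0.64 [ 0.615 -0.205  0.024] [297. 157.]
pins 0.82 [ 0.614 -0.204  0.023] [297. 158.]
beaker 0.73 [ 0.515 -0.461  0.026] [370. 162.]
dish 0.74 [0.445 0.433 0.018] [146. 252.]
dish 0.31 [ 0.515 -0.458  0.027] [370. 162.]
marker 0.56 [0.572 0.216 0.06 ] [192. 199.]
marker 0.43 [ 0.39  -0.001  0.01 ] [264. 230.]
side [ 0.506 -1.406  0.889]
collar_mid 0.68 [0.579 0.193 0.049] [261. 167.]
cradle 0.73 [0.589 0.166 0.015] [264. 176.]
cradle 0.72 [0.525 0.068 0.008] [250. 190.]
filter_cell 0.74 [ 0.623 -0.222  0.021] [280. 228.]
spigot_tip 0.92 [ 0.619 -0.217  0.02 ] [279. 227.]
pins 0.56 [ 0.62  -0.224  0.024] [279. 227.]
beaker 0.77 [ 0.518 -0.467  0.041] [253. 272.]
dish 0.58 [0.447 0.418 0.015] [231. 152.]
marker 0.61 [ 0.394 -0.003  0.007] [217. 201.]
stopper 0.64 [0.732 0.006 0.022] [302. 192.]
```

```bash
python3 - <<'E'
from h import *
p=arm.get_image("top");save(p,"t1.png",(110,130,400,280),2.7)
p=arm.get_image("side");save(p,"s1.png",(190,130,340,260),5)
E
```

```text
(no output)
```

View pics/t1.png

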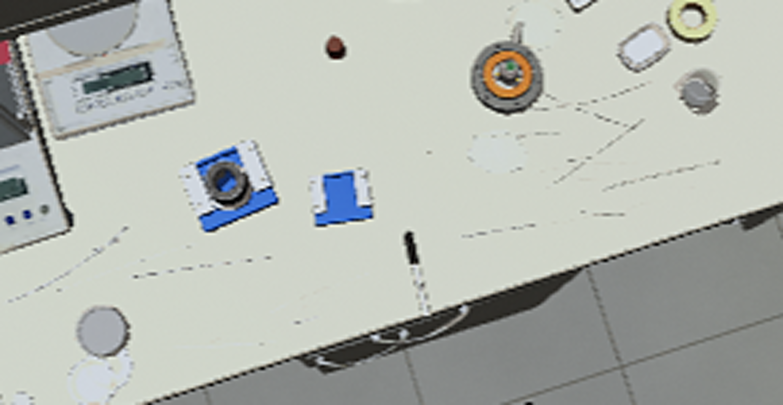

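View pics/s1.png

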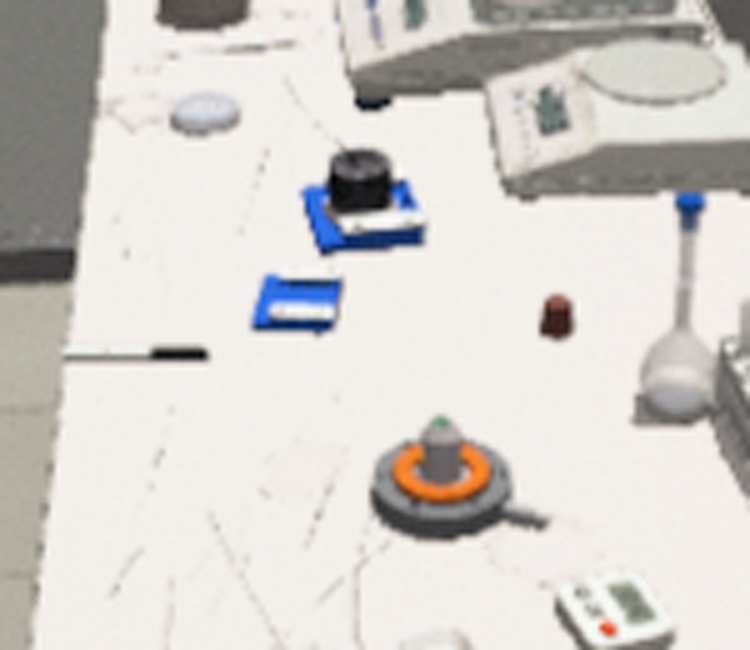

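The top picture has two blue cradle-like things. One is at full-image pixel (195,197), larger, with white lips and the dark collar in it. The other is at (235,202), smaller and empty. The larger one is the cradle meant. Its bare blue strip, the open end, faces the robot. The filter cell (orange ring, grey spigot) is at (297,158) in the top picture and (279,227) in the side one. Next I'll fit poses with the known shapes; the first crop already shows both candidates enlarged.

```bash
cat >> h.py <<'E'
from scipy.optimize import minimize
a=np.linspace(0,2*np.pi,48,endpoint=False)
def cyl(r,z0,z1): return np.array([[r*np.cos(t),r*np.sin(t),z] for z in(z0,z1) for t in a])
def box(x0,x1,y0,y1,z0,z1): return np.array([[x,y,z] for x in(x0,x1) for y in(y0,y1) for z in(z0,z1)])
def draw(p,parts,q):
    c,s=np.cos(q[2]),np.sin(q[2]); m=np.zeros((384*4,512*4),np.uint8)
    for P in parts:
        X=P@np.array([[c,s,0],[-s,c,0],[0,0,1]])+[q[0],q[1],0]
        C=X@np.array(p["R"]).T+np.array(p["t"]); U=C@np.array(p["intrinsics"]).T; U=(U[:,:2]/U[:,2:]+.5)*4-.5
        cv2.fillConvexPoly(m,cv2.convexHull((U*16).astype(np.int32)),1,shift=4)
    return m
def fit(views,parts,q0,yaw=False,ign=None):
    ms=[(p,cv2.resize(k.astype(np.uint8),None,fx=4,fy=4,interpolation=cv2.INTER_NEAREST)) for p,k in views]
    def cost(v):
        q=[v[0],v[1],v[2] if yaw else 0]; e=0
        for p,k in ms:
            d=draw(p,parts,q); e+=1-(d&k).sum()/max(1,(d|k).sum())
        return e
    n=3 if yaw else 2; x0=np.array(q0[:n]); S=np.vstack([x0]+[x0+np.eye(n)[i]*(.15 if i==2 else .01) for i in range(n)])
    r=minimize(cost,x0,method="Nelder-Mead",options=dict(initial_simplex=S,xatol=2e-4,fatol=1e-4)); return r.x,r.fun
COL=lambda z:[cyl(.027,z,z+.048),cyl(.034,z,z+.004)]
CELL=[cyl(.05,0,.02),cyl(.014,.02,.056),cyl(.008,.056,.066),box(.04,.083,-.006,.006,.003,.015)]
CRA=[box(-.047,.047,-.055,.055,0,.012),box(-.025,.047,.03,.055,0,.023),box(-.025,.047,-.055,-.03,0,.023)]
def mask(p,t,xy):
    best=None
    for d in arm.trace(p,t):
        m=np.array(d["mask"]); v,u=np.nonzero(m)
        dist=np.hypot(u.mean()-xy[0],v.mean()-xy[1])
        if dist<15 and (best is None or d["confidence"]>best[0]): best=(d["confidence"],m)
    return None if best is None else best[1]
E
python3 - <<'E'
from h import *
np.set_printoptions(precision=4,suppress=True)
T=arm.get_image("top");S=arm.get_image("side")
for t,parts,g,y in(("collar_mid",COL(.012),(.58,.2,0),0),("filter_cell",CELL,(.617,-.213,-.5),1),("cradle",CRA,(.59,.195,.35),1)):
    V=[(p,mask(p,t,px(p,[g[0],g[1],.03]))) for p in(T,S)]
    V=[v for v in V if v[1] is not None]
    if t=="cradle": # fill collar hole in the masks
        V=[(p,(m|(draw(p,COL(.012),col).reshape(384,4,512,4).max((1,3))>0))) for p,m in V]; parts=CRA+[c+[*0*col,0] for c in []]
    for k in ([V]+[[v] for v in V]):
        if t=="cradle":
            # collar included as fixed silhouette: emulate by adding it in cradle frame at each q via mask only
            r=fit(k,CRA,g,True)
        else: r=fit(k,parts,g,y)
        print(t,len(k),r)
    if t=="collar_mid": col=fit(V,parts,g)[0]
# cradle end strip edge by pixels (top)
for uv in((207,232),(279,203),(197,219),(269,189)): print(ray(T,(uv[0]/2.7+110,uv[1]/2.7+130),.012))
E
```

```text
collar_mid 2 (array([0.5846, 0.2154]), np.float64(0.46954176392402713))
collar_mid 1 (array([0.5837, 0.2138]), np.float64(0.25253207292370017))
collar_mid 1 (array([0.5852, 0.2242]), np.float64(0.14459665144596656))
filter_cell 2 (array([ 0.6169, -0.2043, -0.5605]), np.float64(0.19025665527904034))
filter_cell 1 (array([ 0.6168, -0.205 , -0.5637]), np.float64(0.05910332962250786))
filter_cell 1 (array([ 0.6165, -0.2021, -0.6218]), np.float64(0.12189616252821667))Traceback (most recent call last):
  File "<stdin>", line 8, in <module>
  File "h.py", line 17, in draw
    c,s=np.cos(q[2]),np.sin(q[2]); m=np.zeros((384*4,512*4),np.uint8)
               ~^^^
IndexError: index 2 is out of bounds for axis 0 with size 2
```

```bash
python3 - <<'E'
from h import *
np.set_printoptions(precision=4,suppress=True)
T=arm.get_image("top");S=arm.get_image("side")
V=[]
ims=[]
for p in(T,S):
    m=mask(p,"collar_mid",px(p,[.58,.21,.04])).astype(np.uint8)
    c,_=cv2.findContours(m,cv2.RETR_EXTERNAL,cv2.CHAIN_APPROX_NONE); h=cv2.convexHull(np.vstack(c)); f=np.zeros_like(m);cv2.fillConvexPoly(f,h,1);print(m.sum(),f.sum())
    V.append((p,f))
for k in(V,V[:1],V[1:]): print(fit(k,COL(.012)[:1],(.58,.21)))
q,_=fit(V,COL(.012)[:1],(.58,.21))
for p,f in V:
    k=mask(p,"cradle",px(p,[.585,.205,.015]))
    m=((k>0)|(f>0)|(draw(p,COL(.012),[*q,0]).reshape(384,4,512,4).max((1,3))>0))
    # blend: model = cradle; collar pixels treated as cradle where above -> small bias only
    r=fit([(p,k.astype(np.uint8))],CRA,(.59,.2,.35),True);r2=fit([(p,m)],CRA,(.59,.2,.35),True); print("cr",r,r2)
    big=cv2.resize(p["frame"][:,:,::-1],None,fx=4,fy=4,interpolation=cv2.INTER_CUBIC)
    for parts,qq,col in((COL(.012),[*q,0],(0,255,0)),(CRA,r2[0],(0,0,255)),(CELL,[.6168,-.2045,-.56],(255,0,255))):
        c,_=cv2.findContours(draw(p,parts,qq),cv2.RETR_LIST,cv2.CHAIN_APPROX_NONE);cv2.drawContours(big,c,-1,col,1)
    for X in((.585,.205,.02),(.617,-.205,.03)):
        u,v=(px(p,X)*4).astype(int); ims.append(cv2.resize(big[v-100:v+100,u-130:u+130],None,fx=1.5,fy=1.5))
cv2.imwrite("pics/ov.png",np.vstack([np.hstack(ims[:2]),np.hstack(ims[2:])]))
E
```

```text
215 260
155 166
(array([0.5845, 0.2157]), np.float64(0.4786662092409081))
(array([0.5774, 0.2152]), np.float64(0.17447728911319393))
(array([0.589, 0.216]), np.float64(0.1812191103789127))
cr (array([0.5838, 0.2126, 0.1153]), np.float64(0.34330143540669855)) (array([0.5838, 0.2126, 0.1156]), np.float64(0.05623803446075304))
cr (array([0.586 , 0.2139, 0.0793]), np.float64(0.4299340964273326)) (array([0.5853, 0.22  , 0.0824]), np.float64(0.2020368428935151))
```

View pics/ov.png

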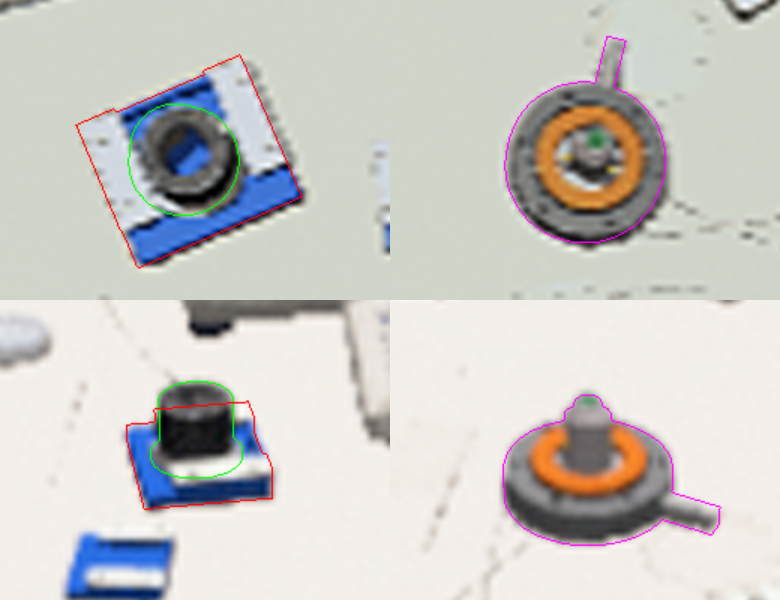

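The overlays fit the cell and cradle well: cradle origin ≈ (0.584, 0.213) with yaw ≈ 0.115, cell axis ≈ (0.617, -0.2045). The collar's top ring is centred near overlay pixel (185,147) in the top view and (195,396) in the side view.

```bash
python3 - <<'E'
from h import *
np.set_printoptions(precision=4,suppress=True)
T=arm.get_image("top");S=arm.get_image("side")
R=lambda p,o: ray(p,((px(p,(.585,.205,.02))*4).astype(int)+[o[0]/1.5-130,o[1]/1.5-100])/4-.4,.060)
for p,o in((T,(185,147)),(S,(195,396-300))):
    x=R(p,o); d=x[:2]-[.5838,.2126]; c,s=np.cos(.1155),np.sin(.1155); print(x,"cradle frame",c*d[0]+s*d[1],-s*d[0]+c*d[1])
print(arm.get_obs()["joint_positions"])
E
```

```text
[0.5824 0.2095 0.06  ] cradle frame -0.0017503836839549772 -0.002879882044021338
[0.5846 0.2187 0.06  ] cradle frame 0.0015091213390686156 0.005955860007401484
[ 1.0697  0.2631 -0.0483  1.2594  0.      1.4155]
```

```bash
python3 -m jog '[[[-0.795,-0.213,0,0,0,0],[-0.795,-0.213,0,0,0,0],[-0.795,-0.213,0,0,0,0],[-0.795,-0.213,0,0,0,0],[-0.795,-0.213,0,0,0,0],[-0.795,-0.213,0,0,0,0],[-0.795,-0.213,0,0,0,0],[-0.795,-0.213,0,0,0,0],[-0.795,-0.213,0,0,0,0],[-0.795,-0.213,0,0,0,0]]]' 1
python3 -m jog '[[[0,0,0.15,0,0,1],[0,0,0.15,0,0,1],[0,0,0.15,0,0,1],[0,0,0.15,0,0,1],[0,0,0.15,0,0,1],[0,0,0.15,0,0,1],[0,0,0.15,0,0,1],[0,0,0.15,0,0,1],[0,0,0,0,0,1],[0,0,0,0,0,1],[0,0,0,0,0,1],[0,0,0,0,0,1]]]'
python3 -m jog '[[[0,0,0,0,0,1],[0,0,0,0,0,1],[0,0,0,0,0,1],[0,0,0,0,0,0.9],[0,0,0,0,0,0]]]'
```

```text
time_s: 3.15
ee_pos: [0.5847, 0.2109, 0.2423]
eef_rot: [[-0.941, 0.339, 0.0], [0.339, 0.941, 0.0], [-0.0, 0.0, -1.0]]
wrist_force: [0.0, 0.3, -0.1]
finger_gap: 0.0857
grasp_force: 0.0
time_s: 4.65
ee_pos: [0.5834, 0.212, 0.1702]
eef_rot: [[-0.375, 0.927, -0.0], [0.927, 0.375, 0.0], [0.0, -0.0, -1.0]]
wrist_force: [0.1, 0.1, -0.9]
finger_gap: 0.0854
grasp_force: 0.0
time_s: 5.28
ee_pos: [0.5834, 0.212, 0.1702]
eef_rot: [[-0.115, 0.993, -0.0], [0.993, 0.115, -0.0], [-0.0, -0.0, -1.0]]
wrist_force: [0.3, -0.3, 0.5]
finger_gap: 0.0856
grasp_force: 0.0
```

```bash
python3 -m jog '[[[0,0,0.5,0,0,0],[0,0,0.5,0,0,0],[0,0,0.5,0,0,0],[0,0,0.4,0,0,0],[0,0,0.3,0,0,0],[0,0,0,0,0,0]]]'
python3 -m jog '[[[0,0,0,0,0,0],[0,0,0,0,0,0],[0,0,0,0,0,0],[0,0,0,0,0,0],[0,0,0,0,0,0],[0,0,0,0,0,0]]]' 0
python3 - <<'E'
from h import *
T=arm.get_image("top");S=arm.get_image("side")
print(arm.get_obs()["torque"])
ims=[]
for p in(T,S):
    u,v=px(p,(.583,.212,.05)).astype(int); ims.append(cv2.resize(p["frame"][v-35:v+25,u-35:u+35,::-1],None,fx=5.5,fy=5.5,interpolation=cv2.INTER_CUBIC))
cv2.imwrite("pics/g.png",np.hstack(ims))
E
```

```text
time_s: 6.02
ee_pos: [0.5827, 0.2118, 0.0373]
eef_rot: [[-0.116, 0.993, -0.002], [0.993, 0.116, -0.0], [-0.0, -0.002, -1.0]]
wrist_force: [0.3, 0.7, 0.3]
finger_gap: 0.0853
grasp_force: 0.0
time_s: 6.78
ee_pos: [0.5838, 0.2121, 0.0395]
eef_rot: [[-0.115, 0.993, 0.002], [0.993, 0.115, 0.0], [0.0, 0.002, -1.0]]
wrist_force: [-3.1, -0.9, 7.4]
finger_gap: 0.0526
grasp_force: 63.1
[-0.15090459  0.55794795  0.04451826]
```

View pics/g.png

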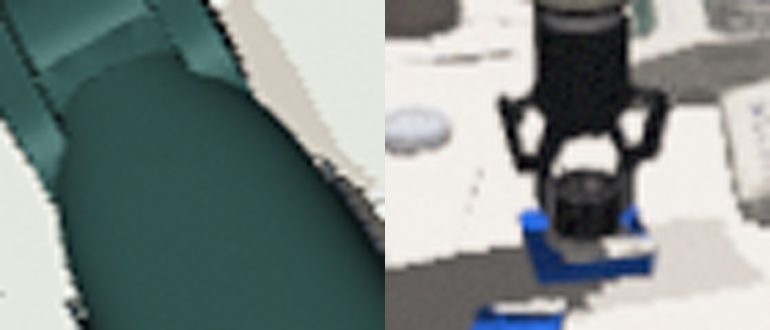

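The side view at (585,205) shows the collar held between both fingers above the lips. I'll ease the load slightly and pull it out along cradle -x.

```bash
python3 -m jog '[[[0,0,-0.025,0,0,0],[0,-0.05,0,0,0,0],[0,-0.1,0,0,0,0],[0,-0.15,0,0,0,0],[0,0,0,0,0,0]]]'

```

```text
time_s: 7.5
ee_pos: [0.5646, 0.2099, 0.0398]
eef_rot: [[-0.115, 0.993, -0.0], [0.993, 0.115, -0.0], [-0.0, -0.001, -1.0]]
wrist_force: [0.7, 0.3, -1.1]
finger_gap: 0.0524
grasp_force: 63.0
```

```bash
python3 -m jog '[[[0,-0.2,0,0,0,0],[0,-0.2,0,0,0,0],[0,-0.2,0,0,0,0],[0,-0.2,0,0,0,0],[0,-0.2,0,0,0,0],[0,0,0,0,0,0]]]'

```

```text
time_s: 8.25
ee_pos: [0.505, 0.203, 0.0399]
eef_rot: [[-0.115, 0.993, -0.0], [0.993, 0.115, -0.0], [-0.0, -0.0, -1.0]]
wrist_force: [0.0, 0.9, -1.3]
finger_gap: 0.0525
grasp_force: 63.1
```

```bash
python3 -m jog '[[[0,0,-0.3,0,0,0],[0,0,-0.5,0,0,0],[0,0,-0.5,0,0,0],[0,0,-0.2,0,0,0],[0,0,0,0,0,0]]]'
python3 -m jog '[[[-0.4,0.06,0,0,0,0],[-0.75,0.115,0,0,0,0],[-0.75,0.115,0,0,0,0],[-0.75,0.115,0,0,0,0],[-0.75,0.115,0,0,0,0],[-0.75,0.115,0,0,0,0],[-0.75,0.115,0,0,0,0],[-0.75,0.115,0,0,0,0],[-0.75,0.115,0,0,0,0],[-0.56,0.09,0,0,0,0],[0,0,0,0,0,0],[0,0,0,0,0,0]]]'
python3 - <<'E'
from h import *
T=arm.get_image("top");S=arm.get_image("side")
ims=[]
for p in(T,S):
    u,v=px(p,(.617,-.2045,.08)).astype(int); f=cv2.resize(p["frame"][:,:,::-1],None,fx=4,fy=4,interpolation=cv2.INTER_CUBIC)
    ims.append(cv2.resize(f[v*4-120:v*4+120,u*4-120:u*4+120],None,fx=1.6,fy=1.6)); print(u,v)
cv2.imwrite("pics/a.png",np.hstack(ims)); print(arm.get_obs()["joint_positions"].round(2))
for d in arm.recognise(S,"collar_mid"): print(d["confidence"],w(S,d["xyz"]))
E
```

```text
time_s: 8.88
ee_pos: [0.5064, 0.2031, 0.1298]
eef_rot: [[-0.115, 0.993, 0.001], [0.993, 0.115, 0.0], [0.0, 0.001, -1.0]]
wrist_force: [0.6, 0.4, -1.6]
finger_gap: 0.0528
grasp_force: 63.1
time_s: 10.38
ee_pos: [0.617, -0.2038, 0.1286]
eef_rot: [[-0.115, 0.993, -0.002], [0.993, 0.115, 0.001], [0.001, -0.002, -1.0]]
wrist_force: [-1.2, 1.0, -0.6]
finger_gap: 0.0526
grasp_force: 63.1
298 152
277 211
[-0.44  0.53  0.06  1.11  0.    1.01]
0.56 [ 0.61589566 -0.22663052  0.13712609]
0.54 [ 0.39587227 -0.0065257   0.00797161]
```

View pics/a.png

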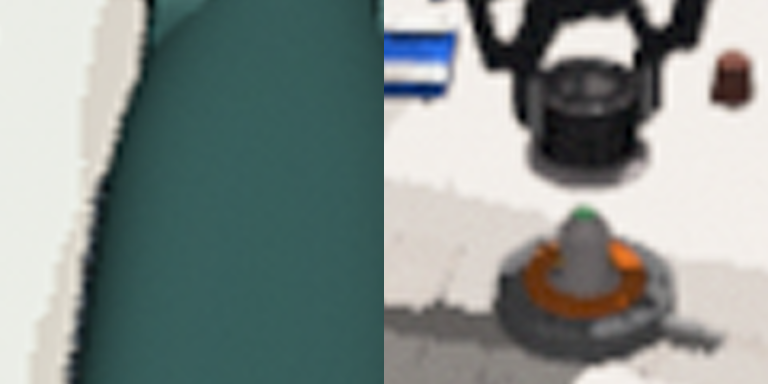

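The side view shows the collar held upright directly above the spigot: collar bottom at about (588,165) in the crop, spigot tip at (583,213). I'll fit the collar and cell in this same view for a relative check.

```bash
python3 - <<'E'
from h import *
np.set_printoptions(precision=4,suppress=True)
S=arm.get_image("side"); z=arm.get_obs()["ee_pos"][2]-.0275; print(z,arm.get_obs()["ee_pos"])
g=(.617,-.2045)
for t,parts,h in(("collar_mid",COL(z),z+.024),("filter_cell",CELL,.03)):
    m=mask(S,t,px(S,[*g,h]))
    if m is None: print(t,None);continue
    v,u=np.nonzero(m);print(t,m.sum(),u.min(),u.max(),v.min(),v.max())
    d=draw(S,parts,[*g,-.56])[2::4,2::4];v,u=np.nonzero(d);print("model",d.sum(),u.min(),u.max(),v.min(),v.max())
    print(fit([(S,m)],parts,(*g,-.56),t!="collar_mid"))
E
```

```text
0.10222919700042155 [ 0.6175 -0.2035  0.1297]
collar_mid None
filter_cell 518 265 298 214 237
model 566 264 299 213 238
(array([ 0.619 , -0.2023, -0.6735]), np.float64(0.09086898985443315))
```

```bash
python3 - <<'E'
from h import *
S=arm.get_image("side");o=arm.get_obs()["ee_pos"]; z=o[2]-.0275
f=cv2.resize(S["frame"][:,:,::-1],None,fx=4,fy=4,interpolation=cv2.INTER_CUBIC)
for parts,q,c in((COL(z),[o[0],o[1],0],(0,255,0)),(CELL,[.617,-.2045,-.56],(255,0,255))):
    for P in parts:
        k,_=cv2.findContours(draw(S,[P],q),cv2.RETR_LIST,cv2.CHAIN_APPROX_NONE);cv2.drawContours(f,k,-1,c,1)
u,v=px(S,(.617,-.2045,.08)).astype(int)
cv2.imwrite("pics/b.png",cv2.resize(f[v*4-90:v*4+110,u*4-90:u*4+90],None,fx=3,fy=3))
E
```

```text
(no output)
```

View pics/b.png

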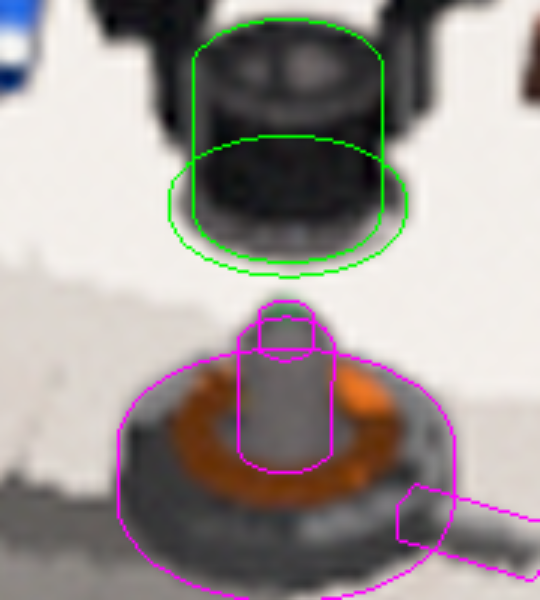

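The collar lies over the spigot within about 2 mm: collar outline bottom at about (290,255), spigot tip at (287,305). I'll descend and read the forces.

```bash
python3 -m jog '[[[0,0,0.25,0,0,0],[0,0,0.3,0,0,0],[0,0,0,0,0,0]]]'
python3 -m jog '[[[0,0,0.06,0,0,0],[0,0,0.06,0,0,0],[0,0,0,0,0,0]]]'
python3 -m jog '[[[0,0,0.05,0,0,0],[0,0,0.05,0,0,0],[0,0,0,0,0,0]]]'
```

```text
time_s: 11.1
ee_pos: [0.6166, -0.2039, 0.0949]
eef_rot: [[-0.115, 0.993, -0.003], [0.993, 0.115, 0.001], [0.002, -0.003, -1.0]]
wrist_force: [-0.1, -0.2, -1.6]
finger_gap: 0.0526
grasp_force: 63.1
time_s: 11.48
ee_pos: [0.6176, -0.2044, 0.0895]
eef_rot: [[-0.115, 0.993, -0.0], [0.993, 0.115, -0.0], [-0.0, -0.0, -1.0]]
wrist_force: [-0.6, 0.6, -1.0]
finger_gap: 0.0527
grasp_force: 63.1
time_s: 11.85
ee_pos: [0.6175, -0.2044, 0.0833]
eef_rot: [[-0.115, 0.993, -0.0], [0.993, 0.115, 0.0], [0.0, -0.0, -1.0]]
wrist_force: [-0.4, 0.4, -1.5]
finger_gap: 0.0529
grasp_force: 63.1
```

```bash
python3 -m jog '[[[0,0,0.05,0,0,0],[0,0,0.05,0,0,0],[0,0,0,0,0,0]]]'
python3 -m jog '[[[0,0,0.05,0,0,0],[0,0,0.05,0,0,0],[0,0,0,0,0,0]]]'
python3 -m jog '[[[0,0,0.03,0,0,0],[0,0,0,0,0,0]]]'
```

```text
time_s: 12.22
ee_pos: [0.6173, -0.2043, 0.0772]
eef_rot: [[-0.115, 0.993, -0.001], [0.993, 0.115, 0.0], [0.0, -0.001, -1.0]]
wrist_force: [-1.7, -0.3, -2.1]
finger_gap: 0.0528
grasp_force: 63.2
time_s: 12.6
ee_pos: [0.6174, -0.2044, 0.0712]
eef_rot: [[-0.115, 0.993, -0.001], [0.993, 0.115, 0.0], [0.0, -0.001, -1.0]]
wrist_force: [-3.2, -1.3, -3.9]
finger_gap: 0.0522
grasp_force: 63.2
time_s: 12.85
ee_pos: [0.6174, -0.2044, 0.0697]
eef_rot: [[-0.115, 0.993, -0.0], [0.993, 0.115, -0.0], [-0.0, -0.0, -1.0]]
wrist_force: [-4.9, -1.4, 0.6]
finger_gap: 0.0528
grasp_force: 63.6
```

```bash
python3 -m jog '[[[-0.006,-0.015,0,0,0,0],[0,0,0,0,0,0]]]'
python3 -m jog '[[[0,0,0.02,0,0,0],[0,0,0.01,0,0,0],[0,0,0,0,0,0]]]'
```

```text
time_s: 13.1
ee_pos: [0.6172, -0.2048, 0.0699]
eef_rot: [[-0.115, 0.993, 0.001], [0.993, 0.115, 0.0], [0.0, 0.001, -1.0]]
wrist_force: [-0.7, 0.9, -2.0]
finger_gap: 0.0533
grasp_force: 63.4
time_s: 13.48
ee_pos: [0.6173, -0.2049, 0.0691]
eef_rot: [[-0.115, 0.993, 0.002], [0.993, 0.115, -0.0], [-0.001, 0.002, -1.0]]
wrist_force: [-2.7, 2.9, 12.6]
finger_gap: 0.0529
grasp_force: 64.9
```

```bash
python3 -m jog '[[[0,0,0,0,0,-0.8],[0,0,0,0,0,-0.8],[0,0,0,0,0,-0.8],[0,0,0,0,0,-0.8]]]'
python3 -c 'from h import *;print(arm.get_obs()["torque"].round(2))'
```

```text
time_s: 13.98
ee_pos: [0.6171, -0.2046, 0.0693]
eef_rot: [[-0.334, 0.943, 0.002], [0.943, 0.334, -0.0], [-0.001, 0.001, -1.0]]
wrist_force: [-5.0, 4.2, 15.9]
finger_gap: 0.0526
grasp_force: 65.1
[ 0.9   1.18 -0.29]
```

```bash
python3 -m jog '[[[0,0,0,0,0,-0.8],[0,0,0,0,0,-0.8],[0,0,0,0,0,-0.8],[0,0,0,0,0,-0.8]]]'
python3 -c 'from h import *;print(arm.get_obs()["torque"].round(2))'
```

```text
time_s: 14.48
ee_pos: [0.617, -0.2047, 0.0693]
eef_rot: [[-0.534, 0.845, 0.001], [0.845, 0.534, -0.0], [-0.001, 0.001, -1.0]]
wrist_force: [-5.8, 5.1, 17.9]
finger_gap: 0.0528
grasp_force: 65.0
[ 0.83  1.33 -0.26]
```

```bash
python3 -m jog '[[[0,0,0,0,0,-0.8],[0,0,0,0,0,-0.8],[0,0,0,0,0,-0.8],[0,0,0,0,0,-0.8]]]'
python3 -c 'from h import *;print(arm.get_obs()["torque"].round(2))'
```

```text
time_s: 14.98
ee_pos: [0.6168, -0.2045, 0.0692]
eef_rot: [[-0.708, 0.706, 0.001], [0.706, 0.708, 0.0], [-0.001, 0.001, -1.0]]
wrist_force: [-7.2, 4.1, 18.0]
finger_gap: 0.0527
grasp_force: 65.1
[ 0.88  1.64 -0.23]
```

```bash
python3 -m jog '[[[0,0,0,0,0,-0.8],[0,0,0,0,0,-0.8],[0,0,0,0,0,-0.8],[0,0,0,0,0,-0.8]]]'
python3 -c 'from h import *;print(arm.get_obs()["torque"].round(2))'
```

```text
time_s: 15.48
ee_pos: [0.6169, -0.2048, 0.0693]
eef_rot: [[-0.847, 0.532, 0.001], [0.532, 0.847, -0.0], [-0.001, 0.0, -1.0]]
wrist_force: [-6.7, 3.3, 17.0]
finger_gap: 0.0526
grasp_force: 65.1
[ 0.67  1.39 -0.19]
```

```bash
python3 -m jog '[[[0,0,0,0,0,-0.8],[0,0,0,0,0,-0.8],[0,0,0,0,0,-0.8],[0,0,0,0,0,-0.8]]]'
python3 -c 'from h import *;print(arm.get_obs()["torque"].round(2))'
```

```text
time_s: 15.98
ee_pos: [0.6167, -0.2049, 0.0692]
eef_rot: [[-0.944, 0.331, 0.001], [0.331, 0.944, -0.001], [-0.001, -0.0, -1.0]]
wrist_force: [-7.1, 1.6, 16.3]
finger_gap: 0.0532
grasp_force: 65.1
[ 0.47  1.56 -0.24]
```

```bash
python3 -m jog '[[[0,0,0,0,0,-0.8],[0,0,0,0,0,-0.8],[0,0,0,0,0,-0.8],[0,0,0,0,0,-0.8]]]'
python3 -c 'from h import *;print(arm.get_obs()["torque"].round(2))'
```

```text
time_s: 16.48
ee_pos: [0.6167, -0.2048, 0.0692]
eef_rot: [[-0.994, 0.114, 0.001], [0.114, 0.994, -0.0], [-0.001, -0.0, -1.0]]
wrist_force: [-7.6, 3.2, 17.4]
finger_gap: 0.053
grasp_force: 65.1
[ 0.65  1.78 -0.26]
```

```bash
python3 -m jog '[[[0.01,0.005,0,0,0,-0.8],[0,0,0,0,0,-0.8],[0,0,0,0,0,-0.8],[0,0,0,0,0,-0.8]]]'
python3 -c 'from h import *;print(arm.get_obs()["torque"].round(2))'
```

```text
time_s: 16.98
ee_pos: [0.6157, -0.2041, 0.0688]
eef_rot: [[-0.994, -0.11, -0.0], [-0.11, 0.994, 0.0], [0.0, 0.0, -1.0]]
wrist_force: [-8.4, 4.3, 14.3]
finger_gap: 0.0532
grasp_force: 64.9
[ 0.7   2.07 -0.2 ]
```

```bash
python3 -m jog '[[[0,0,0,0,0,-0.8],[0,0,0,0,0,-0.8],[0,0,0,0,0,-0.8],[0,0,0,0,0,-0.8]]]'
python3 -c 'from h import *;print(arm.get_obs()["torque"].round(2))'
```

```text
time_s: 17.48
ee_pos: [0.616, -0.2047, 0.0679]
eef_rot: [[-0.945, -0.327, -0.0], [-0.327, 0.945, -0.0], [0.001, -0.0, -1.0]]
wrist_force: [-3.6, -1.1, -0.9]
finger_gap: 0.0528
grasp_force: 63.5
[-0.29  0.62  0.04]
```

The support force vanished, so the keyways have met the pins. Going down.

```bash
python3 -m jog '[[[0,0,0.03,0,0,0],[0,0,0.02,0,0,0],[0,0,0,0,0,0]]]'
python3 -c 'from h import *;print(arm.get_obs()["torque"].round(2))'
```

```text
time_s: 17.85
ee_pos: [0.6162, -0.2048, 0.0649]
eef_rot: [[-0.946, -0.324, -0.0], [-0.324, 0.946, -0.0], [0.0, -0.0, -1.0]]
wrist_force: [-2.3, -4.5, -0.6]
finger_gap: 0.0529
grasp_force: 63.4
[-0.91  0.35 -0.01]
```

```bash
python3 -m jog '[[[0.003,-0.008,0.05,0,0,0],[0,0,0.05,0,0,0],[0,0,0.05,0,0,0],[0,0,0.03,0,0,0],[0,0,0,0,0,0]]]'
python3 -m jog '[[[0,0,0.03,0,0,0],[0,0,0.03,0,0,0],[0,0,0,0,0,0]]]'
```

```text
time_s: 18.48
ee_pos: [0.6161, -0.2049, 0.0539]
eef_rot: [[-0.946, -0.325, -0.0], [-0.325, 0.946, 0.0], [0.0, 0.0, -1.0]]
wrist_force: [-0.9, -2.5, -2.7]
finger_gap: 0.0527
grasp_force: 63.2
time_s: 18.85
ee_pos: [0.6161, -0.205, 0.0509]
eef_rot: [[-0.946, -0.325, 0.0], [-0.325, 0.946, -0.0], [-0.0, -0.0, -1.0]]
wrist_force: [-3.8, -0.8, 5.1]
finger_gap: 0.0527
grasp_force: 64.0
```

```bash
python3 -m jog '[[[0,0,0.03,0,0,0],[0,0,0.03,0,0,0],[0,0,0,0,0,0]]]'
python3 -m jog '[[[0,0,0.02,0,0,0],[0,0,0,0,0,0],[0,0,0,0,0,0]]]'
```

```text
time_s: 19.23
ee_pos: [0.6161, -0.205, 0.0477]
eef_rot: [[-0.946, -0.325, 0.0], [-0.325, 0.946, -0.0], [-0.0, -0.0, -1.0]]
wrist_force: [-6.0, -0.5, 9.2]
finger_gap: 0.0529
grasp_force: 64.5
time_s: 19.6
ee_pos: [0.6162, -0.205, 0.0475]
eef_rot: [[-0.946, -0.325, 0.001], [-0.325, 0.946, -0.001], [-0.001, -0.001, -1.0]]
wrist_force: [-9.4, 2.2, 22.0]
finger_gap: 0.053
grasp_force: 65.9
```

```bash
python3 -m jog '[[[0.014,0.004,0,0,0,0],[0,0,0,0,0,0]]]'
python3 -m jog '[[[0,0,0.015,0,0,0],[0,0,0,0,0,0],[0,0,0,0,0,0]]]'
python3 -c 'from h import *;print(arm.get_obs()["torque"].round(2),arm.get_obs()["joint_positions"].round(2));S=arm.get_image("side");print(arm.recognise(S,"seat"));u,v=px(S,(.617,-.2045,.04)).astype(int);save(S,"f.png",(u-40,v-30,u+40,v+30),9)'
```

```text
time_s: 19.85
ee_pos: [0.6161, -0.205, 0.0475]
eef_rot: [[-0.946, -0.326, 0.003], [-0.326, 0.946, -0.0], [-0.003, -0.001, -1.0]]
wrist_force: [-3.7, 1.9, 18.7]
finger_gap: 0.0525
grasp_force: 65.3
time_s: 20.23
ee_pos: [0.6162, -0.205, 0.0475]
eef_rot: [[-0.945, -0.326, 0.003], [-0.326, 0.945, -0.001], [-0.003, -0.002, -1.0]]
wrist_force: [-7.8, 4.7, 31.0]
finger_gap: 0.0529
grasp_force: 66.7
[ 1.03  1.67 -0.04] [-0.45  0.58 -0.07  0.91  0.   -0.78]
[]
```

View pics/f.png

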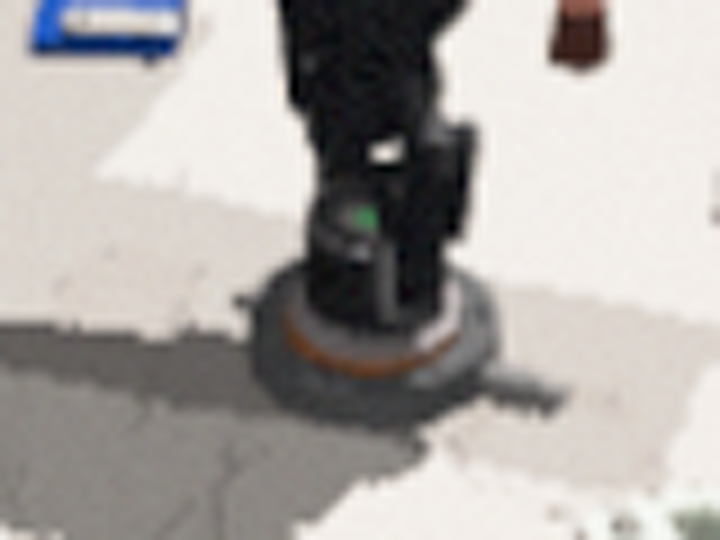

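The TCP has stopped hard at 0.0475 m. That is 22.4 mm below first contact with the pins (22.5 mm expected), and the force has risen to 31 N, well above the 12 N spring. The picture shows the flange down on the cell, with the green tip just inside the collar's top at (365,215). The collar is home and still held, so I'm handing in.

```bash
python3 -c 'from station import arm;print(arm.close_job())'
```

```text
the job is handed in; nothing more can be done
None
```

I handed the job in at about 20 s of the 64 s, with the collar over the spigot, keyed on the pins, pushed fully home and still held with about 31 N. That it is fully home rests on a hard stop 22.4 mm below the pins (22.5 mm expected) and the last side view; I never planned to touch the beaker, dish, marker or stopper, but took no final look at them.

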